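# Load the sample bottles into their colour-coded stands

## Task

Stand each of the four amber glass sample bottles in the red stand whose ring has the colour of its cap, flat on the floor inside the ring, and let go of it. Carry the bottles upright and set them down gently rather than dropping them; leave the two squat grey tubs, whose lids have some of the same colours, where they are.

Things in the scene. Friction and masses are not known exactly. Their poses are not given: they have to be found in the camera images.
- bottle_white: loose amber-brown glass sample bottle with a white screw cap and a white paper band; round, 44 mm diameter and straight-sided up to 78 mm, then a shoulder; cap 32 mm diameter, its top at 105 mm; about 160 g. Origin: centre of the underside, z up along the bottle. Stands upright on the bench at the start.
- bottle_yellow: loose amber-brown glass sample bottle with a yellow screw cap and a white paper band; round, 44 mm diameter and straight-sided up to 78 mm, then a shoulder; cap 32 mm diameter, its top at 105 mm; about 160 g. Origin: centre of the underside, z up along the bottle. Stands upright on the bench at the start.
- bottle_blue: loose amber-brown glass sample bottle with a blue screw cap and a white paper band; round, 44 mm diameter and straight-sided up to 78 mm, then a shoulder; cap 32 mm diameter, its top at 105 mm; about 160 g. Origin: centre of the underside, z up along the bottle. Stands upright on the bench at the start.
- bottle_green: loose amber-brown glass sample bottle with a green screw cap and a white paper band; round, 44 mm diameter and straight-sided up to 78 mm, then a shoulder; cap 32 mm diameter, its top at 105 mm; about 160 g. Origin: centre of the underside, z up along the bottle. Stands upright on the bench at the start.
- stand_white: fixed bottle stand: red-painted 76 mm square plate, 8 mm thick, carrying a white ring 68 mm outside and 60 mm inside diameter whose rim is 24 mm above the bench; inside the ring a white floor 8 mm above the bench, on which a bottle stands. Origin: centre of the plate's underside, at bench height, z up.
- stand_yellow: fixed bottle stand: red-painted 76 mm square plate, 8 mm thick, carrying a yellow ring 68 mm outside and 60 mm inside diameter whose rim is 24 mm above the bench; inside the ring a yellow floor 8 mm above the bench, on which a bottle stands. Origin: centre of the plate's underside, at bench height, z up.
- stand_blue: fixed bottle stand: red-painted 76 mm square plate, 8 mm thick, carrying a blue ring 68 mm outside and 60 mm inside diameter whose rim is 24 mm above the bench; inside the ring a blue floor 8 mm above the bench, on which a bottle stands. Origin: centre of the plate's underside, at bench height, z up.
- stand_green: fixed bottle stand: red-painted 76 mm square plate, 8 mm thick, carrying a green ring 68 mm outside and 60 mm inside diameter whose rim is 24 mm above the bench; inside the ring a green floor 8 mm above the bench, on which a bottle stands. Origin: centre of the plate's underside, at bench height, z up.
- tub_yellow: loose squat grey plastic tub with a yellow lid, 70 mm diameter, 60 mm tall, 400 g; not a bottle, to be left alone. Origin: centre of the underside, z up.
- tub_green: loose squat grey plastic tub with a green lid, 70 mm diameter, 60 mm tall, 400 g; not a bottle, to be left alone. Origin: centre of the underside, z up.
Not all that is in view belongs to the job. Leave any purple look-alike of the bottle_green alone.

How it is judged (in metres and radians):
At the end, for the whole second after the job is handed in: Each bottle stands upright (within 0.1 rad) on the floor of the stand of its cap colour, its axis within 12 mm of the stand's centre and its underside 4 to 12 mm above the bench, at rest and released; both tubs stand within 20 mm of where they began (horizontal distance between bottle_white and stand_white below 0.012 m and z of bottle_white in the frame of stand_white between 0.004 and 0.012 m and angle between each of bottle_white, bottle_yellow, bottle_blue, bottle_green, tub_yellow, tub_green's own z axis and vertical below 0.1 rad and linear speed of each of bottle_white, bottle_yellow, bottle_blue, bottle_green below 0.02 m/s and angular speed of each of bottle_white, bottle_yellow, bottle_blue, bottle_green below 0.2 rad/s and horizontal distance between bottle_yellow and stand_yellow below 0.012 m and z of bottle_yellow in the frame of stand_yellow between 0.004 and 0.012 m and horizontal distance between bottle_blue and stand_blue below 0.012 m and z of bottle_blue in the frame of stand_blue between 0.004 and 0.012 m and horizontal distance between bottle_green and stand_green below 0.012 m and z of bottle_green in the frame of stand_green between 0.004 and 0.012 m and distance of each of tub_yellow, tub_green from where it was at the start of the episode below 0.02 m); the robot touches nothing.
It fails at once if a bottle is tipped more than 40 degrees from upright (angle between any of bottle_white, bottle_yellow, bottle_blue, bottle_green's own z axis and vertical above 0.7 rad).
It fails at once if a bottle is let fall: touching nothing with its underside more than 35 mm above the bench ((height (world z) of bottle_white above 0.035 m and contact force between bottle_white and anything else below 0.05 N) or (height (world z) of bottle_yellow above 0.035 m and contact force between bottle_yellow and anything else below 0.05 N) or (height (world z) of bottle_blue above 0.035 m and contact force between bottle_blue and anything else below 0.05 N) or (height (world z) of bottle_green above 0.035 m and contact force between bottle_green and anything else below 0.05 N)).
It fails at once if a grey tub is moved more than 20 mm (distance of any of tub_yellow, tub_green from where it was at the start of the episode above 0.02 m).
It also fails if it takes over 106 s, if anything falls off the work surface, if the arm or the gripper's body presses on something with over 40 N, if the wrist force passes 120 N, or if a joint passes its speed limit or range.

## Robot

A 6-joint arm with a two-finger parallel gripper is mounted at the origin on the work surface. World frame = base frame: x ahead of the robot, y to its left, z up, the work surface at z = 0. Lengths are in mm, angles in rad, forces in N, time in s.
With the tool pointing down it reaches from about 350 to 975 mm from the base axis. Payload 4.9 kg.
Tool frame: the origin (TCP) lies between the finger pads; the fingertips stand 25 mm ahead of it and the grasp point (between the pads) lies 6 mm ahead of it; z points along the fingers, y is the line along which they close (so a half turn about z gives the same grasp; the last joint's range is limited). The gripper opens to 85 mm and grips with 20 to 120 N. Pads are 22 mm wide; open, the fingers measure 114 mm over their backs; the gripper's body (76 mm by 85 mm) begins 54 mm behind the grasp point. The pads swing forward as they close: fully open they stand 13 mm farther back than shut.
Start: joints at [1.213, 0.053, 1.613, -0, 1.476, -0.119], TCP at [147.826, 607.247, 256.304] pointing down, gripper open.
Joint ranges: [-3.01, 3.01], [-1.01, 2.22], [0.06, 2.58], [-1.02, 4.17], [0.09, 2.62], [-3.14, 3.14]. Speed limits (rad/s): [2.57, 2.57, 3.14, 3.14, 3.14, 3.14].

## Interface

Orientations are given as a rotation vector (axis times angle).
In Python, from station import manip gives the robot as it stands.
- The arm moves only by the tool arm_command, never from a script. Its argument "motion" is a list of rows, each an object of numbers: "tx", "ty", "tz": the shift along the tool's x, y, z in m; "rx", "ry", "rz": the turn, a rotation vector about the tool's x, y, z in degrees. In form: [{"tx": .., "ty": .., "tz": .., "rx": .., "ry": .., "rz": ..}, ...]. A call has 1 to 5 rows; each row shifts and turns the commanded pose from where the row before left it, along the tool's axes as they then stand; what a row does not reach is not made up. A row lasts 1/12 s, in which the tool goes at most 41.7 mm and 7.16 degrees, less where a joint would pass 70% of its speed; a pose out of reach is approached as far as the arm can. A call is refused whole if a number of a shift passes 0.0417 or a number of a turn 7.16, either way. A call with a gripper value outside its range is refused whole. "fingers" is the gripper command: -1 is shut, 1 is fully open, values between are in proportion, set as the call begins (left out, the last holds). The fingers move at their own pace and stop on an object; "grip_force" is the grip in N (left out, the last holds). Time passes only in rows, so rows that do not move let the fingers close. It gives the time, the measured TCP pose, the force, the opening and the grip force at its end, in the units of the state.
- manip.sense(): the state, without advancing time (a new reading comes with each control period).
- manip.grab_frame(name): name is "scene" or "top"; returns (picture, depth): 400x640x3 uint8, red, green, blue; 400x640 float32, mm along the optical axis (not along the pixel's ray), 0 where there is no reading.
- manip.camera_info(name): a dict with "K" (3x3 intrinsics, pixels), "D" ([k1, k2, p1, p2, k3] as OpenCV has them; the pictures are not rectified), "eye" and "attitude" of the camera in the world. Camera axes: x right, y up, looking along -z (the intrinsics and any distortion apply to the point x, -y, -z); pixel columns grow to the right and rows downward; lengths in mm; the calibration is good to about 2 mm. A picture is of the moment at which its call begins. camera_info takes no time and is no camera call.
- manip.job_done(): hands the job in; it is judged then, once.
The state is a dict: "time_s": time; "joint_pos": joint angles; "joint_vel": joint speeds; "tau": joint torques, N m; "position": TCP position; "eef_rot": TCP orientation; "wrist_force": force on the tool from outside, world axes, zero at the start; "wrist_torque": the same for the moment, N m; "gripper_width": finger opening in mm; "grasp_force": force on a finger pad.
Only numpy, scipy, OpenCV 4.12 (cv2) and the standard library are available. Lean on these libraries where they do the work, as an engineer would, in place of code of your own. Each camera call takes 0.05 s, during which the arm holds its last target. There are 200 camera calls.

## Working session

There is one attempt and no reset: what is moved stays moved. The work goes in short steps, Python scripts to look and compute and a tool call to move; the robot and the scene stay as the last step left them, time stands still between calls to the robot, and variables do not carry over. Pictures are saved under pics/ and viewed, at most 14 in all, crops included, and the job is handed in when it is done.

Besides the shell and the picture viewer there is one more tool, called after ">>>" as name([rows], argument=value, ...), one row to a line, values as JSON. arm_command: Moves the arm, as the interface text tells. Its arguments: {"type":"object","properties":{"motion":{"type":"array","items":{"type":"object","properties":{"tx":{"type":"number"},"ty":{"type":"number"},"tz":{"type":"number"},"rx":{"type":"number"},"ry":{"type":"number"},"rz":{"type":"number"}}}},"fingers":{"type":"number"},"grip_force":{"type":"number"}},"required":["motion"]}

```bash
mkdir -p pics; python3 - <<'E'
from station import manip
import cv2,numpy as np
print(manip.sense())
for n in("scene","top"):
    p,d=manip.grab_frame(n); cv2.imwrite(f"pics/{n}0.png",p[:,:,::-1]); np.savez(f"{n}0.npz",p=p,d=d)
    print(n,manip.camera_info(n))
E
```

```text
{'time_s': 0.0, 'joint_pos': array([ 1.21299846e+00,  5.33569763e-02,  1.61430003e+00, -5.91563397e-06,
        1.47598024e+00, -1.19044084e-01]), 'joint_vel': array([ 0.0003213 ,  0.0004115 , -0.00022881, -0.00116652,  0.00086317,
       -0.00097307]), 'tau': array([ 1.94040949e-03, -3.93687880e+01, -3.70173740e+01, -2.73118241e-05,
        7.12691181e-03,  9.33300242e-06]), 'position': array([147.6343998 , 606.72681329, 255.05928234]), 'eef_rot': array([-0.37408555, -3.11875887,  0.0031225 ]), 'wrist_force': array([ 0.41985276,  0.04087943, -0.53852022]), 'wrist_torque': array([-0.02827779, -0.03237382, -0.03381778]), 'grasp_force': 0.0, 'gripper_width': 85.01818750498613}
scene {'K': array([[362.0215858 ,   0.        , 322.15443033],
       [  0.        , 362.0215858 , 204.89867503],
       [  0.        ,   0.        ,   1.        ]]), 'D': array([-0.00292744,  0.        ,  0.        ,  0.        ,  0.        ]), 'eye': array([1194.79145708,  206.35515765,  857.51625   ]), 'attitude': array([0.50989175, 0.65100293, 1.78111002])}
top {'K': array([[369.22495423,   0.        , 321.10169948],
       [  0.        , 369.22495423, 200.74361278],
       [  0.        ,   0.        ,   1.        ]]), 'D': array([-0.06771666,  0.        ,  0.        ,  0.        ,  0.        ]), 'eye': array([340.90856891,  14.7112816 , 955.21739442]), 'attitude': array([ 0.11355154, -0.16588665, -1.57261799])}
```

View pics/scene0.png

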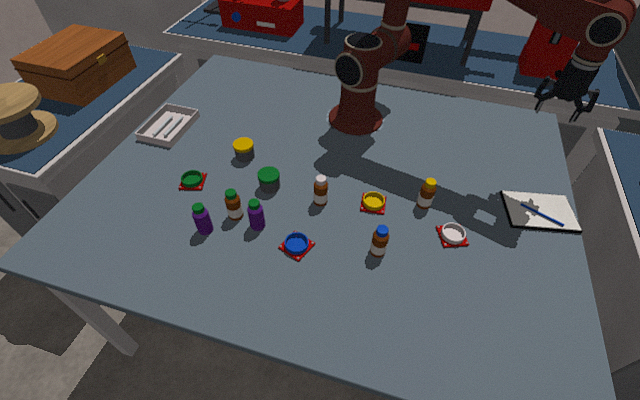

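View pics/top0.png

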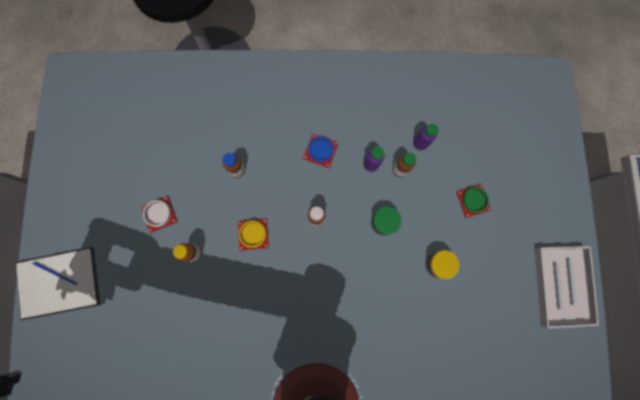

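The scene view shows these candidates:

- **Bottles (scene / top pixels):** white (321,180)/(316,213), yellow (430,183)/(182,252), blue (380,232)/(231,160) and amber with green cap (232,195)/(409,160).
- **Could be taken for the green bottle:** purple bottles with green caps at (199,210)/(430,130) and (254,205)/(377,153), and the green-lid tub at (268,175)/(387,221).
- **Could be taken for the yellow bottle:** the yellow-lid tub at (243,146)/(445,265), and the yellow ring at (374,201)/(253,234).

I choose the amber bodies. Next I triangulate and check a close crop.

```bash
cat > h.py <<'E'
import cv2,numpy as np
from scipy.spatial.transform import Rotation as R
from station import manip
F=np.diag([1,-1,-1.])
def ray(n,uv):
    c=manip.camera_info(n); q=cv2.undistortPoints(np.array(uv,float).reshape(-1,1,2),c["K"],c["D"]).reshape(-1,2)
    d=(R.from_rotvec(c["attitude"]).as_matrix()@F@np.c_[q,np.ones(len(q))].T).T
    return c["eye"],d
def plane(n,uv,z):
    e,d=ray(n,uv); return e+d*((z-e[2])/d[:,2])[:,None]
def tri(a,b):
    e1,d1=ray("scene",a); e2,d2=ray("top",b); d1,d2=d1[0],d2[0]
    s=np.linalg.lstsq(np.c_[d1,-d2],e2-e1,rcond=None)[0]; p,q=e1+s[0]*d1,e2+s[1]*d2
    return (p+q)/2,np.linalg.norm(p-q)
def mask(p,col):
    h=cv2.cvtColor(p,cv2.COLOR_RGB2HSV); H,S,V=cv2.split(h)
    if col=="white": return ((S<70)&(V>110)).astype(np.uint8)
    if col=="red": return (((H<6)|(H>172))&(S>150)&(V>60)).astype(np.uint8)
    lo,hi={"yellow":(20,32),"blue":(102,122),"green":(55,85)}[col]
    return ((H>=lo)&(H<=hi)&(S>140)&(V>50)).astype(np.uint8)
def blob(p,col,seed,r=14):
    m=mask(p,col); n,l,s,c=cv2.connectedComponentsWithStats(m,connectivity=4)
    i=[k for k in range(1,n) if s[k,4]>=8]; k=min(i,key=lambda k:np.hypot(*(c[k]-seed)))
    return c[k],s[k],l==k
E
cat > m.py <<'E'
from h import *
S={n:np.load(n+"0.npz")["p"] for n in("scene","top")}
caps=dict(white=((321,180),(316,213)),yellow=((431,183),(182,252)),blue=((380,231),(231,160)),green=((231,195),(409,160)))
st=dict(white=((453,233),(157,213)),yellow=((374,201),(253,234)),blue=((296,243),(320,150)),green=((191,179),(475,199)))
for nm,T in(("cap",caps),("stand",st)):
  for c,(a,b) in T.items():
    ca,sa,ma=blob(S["scene"],c,a); cb,sb,mb=blob(S["top"],c,b)
    P,g=tri(ca,cb); print(nm,c,ca.round(1),sa[2:],cb.round(1),sb[2:],P.round(1),"gap",g.round(1),end=" ")
    if nm=="stand":
      for n,s in(("scene",a),("top",b)):
        r=mask(S[n],"red"); y,x=np.nonzero(r); k=np.hypot(x-s[0],y-s[1])<28
        q=cv2.convexHull(plane(n,np.c_[x,y][k],8)[:,:2].astype(np.float32)); R_=cv2.minAreaRect(q); print(n,np.round(R_[0],1),np.round(R_[1]),round(R_[2]),end=" ")
    print()
p=S["scene"][170:245,175:300];q=S["top"][110:185,345:470]
cv2.imwrite("pics/crop.png",cv2.resize(np.vstack([p,q])[:,:,::-1],None,fx=4,fy=4,interpolation=2))
E
python3 m.py
```

```text
cap white [316.8 257.3] [   616    345 105626] [316.3 213.1] [ 15  15 171] [ 514.6   -4.  -248.7] gap 12.7 
cap yellow [429.9 182.9] [ 11  11 101] [180.4 251.5] [ 16  14 173] [377.5 309.3  97.6] gap 2.5 
cap blue [381.9 230.4] [ 13  12 118] [228.9 159.1] [ 13  13 127] [596.9 205.1  99.3] gap 1.0 
cap green [230.  192.6] [11  9 73] [409.2 158.8] [11 11 95] [ 597.4 -230.8  101.4] gap 2.0 
stand white [484.7 216.6] [ 22  16 186] [120.3 255.2] [ 22  19 278] [371.9 497.9   3.4] gap 1.3 scene [482.1 403.3] [72. 80.] 18 top [471.3 387.9] [50. 89.] 66 
stand yellow [373.2 200.5] [ 22  18 322] [252.2 233.5] [ 27  27 556] [425.8 157.5  17.9] gap 1.0 scene [428.3 157.4] [74. 74.] 6 top [424.7 157.1] [72. 70.] 5 
stand blue [296.1 242.8] [ 23  22 412] [320.6 148.7] [ 22  24 437] [649.4 -17.8  18.1] gap 0.9 scene [650.6 -17.3] [75. 75.] 70 top [633. -23.] [52. 84.] 21 
stand green [191.4 179.1] [ 21  17 201] [474.1 199.8] [ 20  22 338] [ 511.7 -427.1   13. ] gap 3.4 scene [ 513.3 -425.2] [74. 75.] 18 top [ 509.6 -421.6] [71. 64.] 16
```

View pics/crop.png

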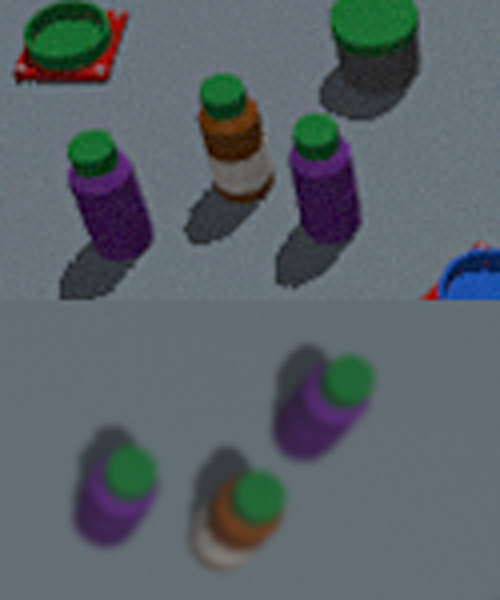

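The crop confirms the choice. The amber body with the green cap is at scene (231,193), top (409,159), and both of its neighbours are purple. The scene-view red squares fit 74–75 mm, so they can be trusted. The white mask still needs fixing.

```bash
python3 - <<'E'
from h import *
S={n:np.load(n+"0.npz")["p"] for n in("scene","top")}
print(S["scene"][180,321],S["scene"][232,440:466].tolist()[::6],S["scene"][300,300],S["top"][213,316])
E
sed -i 's/(S<70)&(V>110)/(S<60)\&(V>140)/' h.py; python3 m.py|grep white
python3 - <<'E'
from h import *
# tubs & purple positions from top lids (approx) 
S={n:np.load(n+"0.npz")["p"] for n in("scene","top")}
for nm,c,a,b in(("tubY","yellow",(243,146),(445,265)),("tubG","green",(268,175),(387,221)),("purR","green",(199,210),(430,130)),("purL","green",(254,205),(377,153))):
    print(nm,tri(blob(S["scene"],c,a)[0],blob(S["top"],c,b)[0])[0].round())
print(R.from_rotvec(manip.sense()["eef_rot"]).as_matrix().round(3))
E
```

```text
[210 194 196] [[102, 36, 38], [202, 190, 192], [205, 193, 191], [198, 188, 185], [164, 151, 151]] [101 115 120] [187 175 175]
cap white [320.6 177.6] [11  8 65] [316.1 213.1] [ 13  13 139] [464.6  -3.3 105.6] gap 1.6 
stand white [453.  232.4] [ 24  19 258] [157.7 212.3] [ 25  26 421] [480.1 402.   21.2] gap 2.3 scene [482.1 403.3] [72. 80.] 18 top [471.3 387.9] [50. 89.] 66 
tubY [ 344. -318.   53.]
tubG [ 454. -179.   57.]
purR [ 673. -292.   99.]
purL [ 613. -152.  101.]
[[-0.972  0.237 -0.001]
 [ 0.237  0.972 -0.002]
 [ 0.    -0.002 -1.   ]]
```

The white stand and bottle are now measured as well. Closing along world x keeps the fingers clear of the purple bottles, so I first turn the tool about 76°. After that tx=+y, ty=+x, tz=-z.

>>> arm_command([
  {"rz": 7.1},
  {"rz": 7.1},
  {"rz": 7.1},
  {"rz": 7.1},
  {"rz": 7.1},
], fingers=1, grip_force=40)

```text
$.motion[0]: bad value
```

>>> arm_command([
  {"rz": 7.1},
  {"rz": 7.1},
  {"rz": 7.1},
  {"rz": 7.1},
  {"rz": 7.1},
])

```text
$.motion[0]: bad value
```

>>> arm_command([
  {"rz": 5.3},
  {"rz": 0},
])

```text
$.motion[0]: bad value
```

All six keys are needed in each row.

>>> arm_command([
  {"tx": 0, "ty": 0, "tz": 0, "rx": 0, "ry": 0, "rz": 7.1},
  {"tx": 0, "ty": 0, "tz": 0, "rx": 0, "ry": 0, "rz": 7.1},
  {"tx": 0, "ty": 0, "tz": 0, "rx": 0, "ry": 0, "rz": 7.1},
  {"tx": 0, "ty": 0, "tz": 0, "rx": 0, "ry": 0, "rz": 7.1},
  {"tx": 0, "ty": 0, "tz": 0, "rx": 0, "ry": 0, "rz": 7.1},
], fingers=1, grip_force=40)

```text
time_s: 0.52
position: [147.7, 606.9, 255.5]
eef_rot: [1.316, 2.853, -0.002]
wrist_force: [0.7, -0.3, -0.7]
gripper_width: 85.8
grasp_force: 0.0
```

>>> arm_command([
  {"tx": 0, "ty": 0, "tz": 0, "rx": 0, "ry": 0, "rz": 7.1},
  {"tx": 0, "ty": 0, "tz": 0, "rx": 0, "ry": 0, "rz": 7.1},
  {"tx": 0, "ty": 0, "tz": 0, "rx": 0, "ry": 0, "rz": 7.1},
  {"tx": 0, "ty": 0, "tz": 0, "rx": 0, "ry": 0, "rz": 7.1},
  {"tx": 0, "ty": 0, "tz": 0, "rx": 0, "ry": 0, "rz": 7.1},
])

```text
time_s: 0.93
position: [147.7, 606.9, 255.6]
eef_rot: [2.123, 2.315, -0.002]
wrist_force: [-0.5, 0.5, -0.5]
gripper_width: 85.2
grasp_force: 0.0
```

>>> arm_command([
  {"tx": 0, "ty": 0, "tz": 0, "rx": 0, "ry": 0, "rz": 5.3},
  {"tx": 0, "ty": 0, "tz": 0, "rx": 0, "ry": 0, "rz": 0},
])

```text
time_s: 1.1
position: [147.7, 606.9, 255.6]
eef_rot: [2.222, 2.22, -0.002]
wrist_force: [-0.8, -0.1, 0.0]
gripper_width: 85.3
grasp_force: 0.0
```

>>> arm_command([
  {"tx": -0.0298, "ty": 0.023, "tz": 0, "rx": 0, "ry": 0, "rz": 0},
  {"tx": -0.0298, "ty": 0.023, "tz": 0, "rx": 0, "ry": 0, "rz": 0},
  {"tx": -0.0298, "ty": 0.023, "tz": 0, "rx": 0, "ry": 0, "rz": 0},
  {"tx": -0.0298, "ty": 0.023, "tz": 0, "rx": 0, "ry": 0, "rz": 0},
  {"tx": -0.0298, "ty": 0.023, "tz": 0, "rx": 0, "ry": 0, "rz": 0},
])

```text
time_s: 1.52
position: [263.4, 456.7, 255.9]
eef_rot: [2.217, 2.226, -0.001]
wrist_force: [0.3, 0.5, 0.0]
gripper_width: 85.5
grasp_force: 0.0
```

>>> arm_command([
  {"tx": -0.0298, "ty": 0.023, "tz": 0, "rx": 0, "ry": 0, "rz": 0},
  {"tx": -0.0298, "ty": 0.023, "tz": 0, "rx": 0, "ry": 0, "rz": 0},
  {"tx": -0.0298, "ty": 0.023, "tz": 0, "rx": 0, "ry": 0, "rz": 0},
  {"tx": -0.0298, "ty": 0.023, "tz": 0, "rx": 0, "ry": 0, "rz": 0},
  {"tx": -0.0298, "ty": 0.023, "tz": 0, "rx": 0, "ry": 0, "rz": 0},
])

```text
time_s: 1.93
position: [378.5, 307.7, 256.2]
eef_rot: [-2.218, -2.225, -0.0]
wrist_force: [0.4, 0.2, 0.3]
gripper_width: 85.2
grasp_force: 0.0
```

>>> arm_command([
  {"tx": 0, "ty": 0, "tz": 0.03, "rx": 0, "ry": 0, "rz": 0},
  {"tx": 0, "ty": 0, "tz": 0.03, "rx": 0, "ry": 0, "rz": 0},
  {"tx": 0, "ty": 0, "tz": 0.03, "rx": 0, "ry": 0, "rz": 0},
  {"tx": 0, "ty": 0, "tz": 0, "rx": 0, "ry": 0, "rz": 0},
])

```text
time_s: 2.27
position: [374.3, 306.7, 159.3]
eef_rot: [-2.217, -2.221, 0.019]
wrist_force: [-1.4, -0.2, -2.6]
gripper_width: 85.5
grasp_force: 0.0
```

```bash
python3 - <<'E'
from h import *
p,d=manip.grab_frame("scene"); print(manip.sense()["position"],manip.sense()["joint_pos"])
cv2.imwrite("pics/a1.png",cv2.resize(p[100:260,340:540,::-1],None,fx=3,fy=3))
E
```

```text
[375.64412717 307.75070973 162.5564832 ] [ 5.32989189e-01 -2.06683862e-01  2.01808633e+00 -2.16103605e-05
  1.33848933e+00  5.31247559e-01]
```

View pics/a1.png

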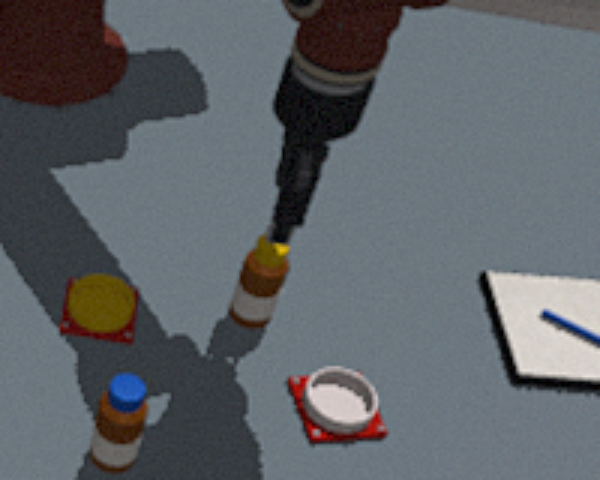

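The gripper is centred over the yellow cap at about (272,250) in the crop. I lower, grip and take a look.

>>> arm_command([
  {"tx": 0, "ty": 0, "tz": 0.02, "rx": 0, "ry": 0, "rz": 0},
  {"tx": 0, "ty": 0, "tz": 0.02, "rx": 0, "ry": 0, "rz": 0},
  {"tx": 0, "ty": 0, "tz": 0.02, "rx": 0, "ry": 0, "rz": 0},
  {"tx": 0, "ty": 0, "tz": 0.02, "rx": 0, "ry": 0, "rz": 0},
  {"tx": 0, "ty": 0, "tz": 0.015, "rx": 0, "ry": 0, "rz": 0},
])

```text
time_s: 2.73
position: [378.7, 310.2, 72.3]
eef_rot: [2.218, 2.224, 0.003]
wrist_force: [-0.0, 1.0, -0.1]
gripper_width: 85.0
grasp_force: 0.0
```

>>> arm_command([
  {"tx": 0, "ty": 0, "tz": 0, "rx": 0, "ry": 0, "rz": 0},
  {"tx": 0, "ty": 0, "tz": 0, "rx": 0, "ry": 0, "rz": 0},
  {"tx": 0, "ty": 0, "tz": 0, "rx": 0, "ry": 0, "rz": 0},
])

```text
time_s: 2.98
position: [379.3, 310.4, 73.7]
eef_rot: [2.219, 2.222, 0.006]
wrist_force: [-0.3, 0.8, 0.8]
gripper_width: 85.0
grasp_force: 0.0
```

>>> arm_command([
  {"tx": 0, "ty": 0, "tz": 0, "rx": 0, "ry": 0, "rz": 0},
  {"tx": 0, "ty": 0, "tz": 0, "rx": 0, "ry": 0, "rz": 0},
  {"tx": 0, "ty": 0, "tz": 0, "rx": 0, "ry": 0, "rz": 0},
  {"tx": 0, "ty": 0, "tz": 0, "rx": 0, "ry": 0, "rz": 0},
  {"tx": 0, "ty": 0, "tz": 0, "rx": 0, "ry": 0, "rz": 0},
], fingers=-1)

```text
time_s: 3.4
position: [378.3, 309.7, 72.5]
eef_rot: [2.221, 2.222, 0.001]
wrist_force: [-1.9, -0.7, 5.4]
gripper_width: 43.1
grasp_force: 40.6
```

>>> arm_command([
  {"tx": 0, "ty": 0, "tz": 0, "rx": 0, "ry": 0, "rz": 0},
  {"tx": 0, "ty": 0, "tz": 0, "rx": 0, "ry": 0, "rz": 0},
  {"tx": 0, "ty": 0, "tz": 0, "rx": 0, "ry": 0, "rz": 0},
  {"tx": 0, "ty": 0, "tz": 0, "rx": 0, "ry": 0, "rz": 0},
  {"tx": 0, "ty": 0, "tz": 0, "rx": 0, "ry": 0, "rz": 0},
])

```text
time_s: 3.82
position: [378.3, 309.7, 72.5]
eef_rot: [2.221, 2.222, 0.001]
wrist_force: [-2.5, -1.0, 5.9]
gripper_width: 42.9
grasp_force: 40.6
```

>>> arm_command([
  {"tx": 0, "ty": 0, "tz": -0.006, "rx": 0, "ry": 0, "rz": 0},
  {"tx": 0, "ty": 0, "tz": -0.012, "rx": 0, "ry": 0, "rz": 0},
  {"tx": 0, "ty": 0, "tz": -0.018, "rx": 0, "ry": 0, "rz": 0},
  {"tx": 0, "ty": 0, "tz": -0.018, "rx": 0, "ry": 0, "rz": 0},
  {"tx": 0, "ty": 0, "tz": -0.006, "rx": 0, "ry": 0, "rz": 0},
])

```text
time_s: 4.23
position: [379.3, 310.1, 134.6]
eef_rot: [2.22, 2.221, 0.007]
wrist_force: [0.9, 0.5, -1.5]
gripper_width: 42.9
grasp_force: 41.1
```

>>> arm_command([
  {"tx": -0.012, "ty": 0.004, "tz": 0, "rx": 0, "ry": 0, "rz": 0},
  {"tx": -0.02, "ty": 0.006, "tz": 0, "rx": 0, "ry": 0, "rz": 0},
  {"tx": -0.025, "ty": 0.008, "tz": 0, "rx": 0, "ry": 0, "rz": 0},
  {"tx": -0.025, "ty": 0.008, "tz": 0, "rx": 0, "ry": 0, "rz": 0},
  {"tx": -0.025, "ty": 0.008, "tz": 0, "rx": 0, "ry": 0, "rz": 0},
])

```text
time_s: 4.65
position: [411.8, 201.3, 131.2]
eef_rot: [2.22, 2.223, -0.0]
wrist_force: [0.5, 0.1, -1.9]
gripper_width: 42.6
grasp_force: 41.0
```

>>> arm_command([
  {"tx": -0.02, "ty": 0.007, "tz": 0, "rx": 0, "ry": 0, "rz": 0},
  {"tx": -0.016, "ty": 0.005, "tz": 0, "rx": 0, "ry": 0, "rz": 0},
  {"tx": -0.009, "ty": 0.003, "tz": 0, "rx": 0, "ry": 0, "rz": 0},
  {"tx": 0, "ty": 0, "tz": 0, "rx": 0, "ry": 0, "rz": 0},
  {"tx": 0, "ty": 0, "tz": 0, "rx": 0, "ry": 0, "rz": 0},
])

```text
time_s: 5.07
position: [426.8, 157.4, 131.2]
eef_rot: [-2.222, -2.22, -0.0]
wrist_force: [0.4, 0.6, -1.6]
gripper_width: 43.2
grasp_force: 41.0
```

```bash
python3 - <<'E'
from h import *
p,d=manip.grab_frame("scene"); s=manip.sense();print(s["position"],s["wrist_force"],s["gripper_width"])
cv2.imwrite("pics/a2.png",cv2.resize(p[120:240,310:460,::-1],None,fx=4,fy=4))
E
```

```text
[426.71747122 157.80946369 131.20560079] [ 0.0847523  -0.56949259 -1.12174803] 42.91582023495015
```

View pics/a2.png

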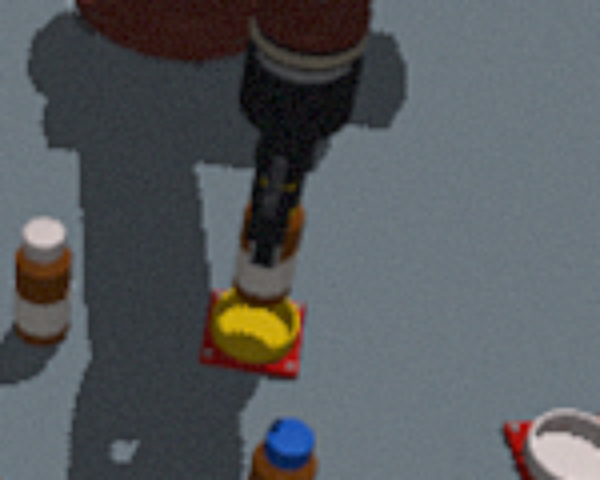

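The upright yellow bottle hangs over the yellow ring. Its lower front edge is at crop (267,303) and the ring centre is at about (255,325). A quick check of the offset follows.

```bash
python3 - <<'E'
from h import *
for z in(55,58.7,62): print(z,plane("scene",[(310+267/4,120+303/4),(310+236/4,120+290/4),(310+295/4,120+294/4)],z).round(1).tolist())
E
```

```text
55 [[437.6, 165.5, 55.0], [431.6, 140.4, 55.0], [421.9, 184.0, 55.0]]
58.7 [[441.0, 165.7, 58.7], [435.1, 140.7, 58.7], [425.4, 184.1, 58.7]]
62 [[444.2, 165.8, 62.0], [438.3, 140.9, 62.0], [428.6, 184.2, 62.0]]
```

>>> arm_command([
  {"tx": -0.003, "ty": 0, "tz": 0.008, "rx": 0, "ry": 0, "rz": 0},
  {"tx": 0, "ty": 0, "tz": 0.014, "rx": 0, "ry": 0, "rz": 0},
  {"tx": 0, "ty": 0, "tz": 0.014, "rx": 0, "ry": 0, "rz": 0},
  {"tx": 0, "ty": 0, "tz": 0.008, "rx": 0, "ry": 0, "rz": 0},
  {"tx": 0, "ty": 0, "tz": 0.002, "rx": 0, "ry": 0, "rz": 0},
])

```text
time_s: 5.53
position: [425.2, 154.6, 82.9]
eef_rot: [-2.218, -2.221, 0.005]
wrist_force: [0.1, -0.2, -2.1]
gripper_width: 42.8
grasp_force: 41.0
```

>>> arm_command([
  {"tx": 0, "ty": 0, "tz": 0.001, "rx": 0, "ry": 0, "rz": 0},
  {"tx": 0, "ty": 0, "tz": 0.001, "rx": 0, "ry": 0, "rz": 0},
  {"tx": 0, "ty": 0, "tz": 0.001, "rx": 0, "ry": 0, "rz": 0},
  {"tx": 0, "ty": 0, "tz": 0, "rx": 0, "ry": 0, "rz": 0},
  {"tx": 0, "ty": 0, "tz": 0, "rx": 0, "ry": 0, "rz": 0},
])

```text
time_s: 5.95
position: [427.4, 154.4, 82.9]
eef_rot: [2.221, 2.221, 0.001]
wrist_force: [0.3, -0.2, -2.1]
gripper_width: 43.0
grasp_force: 41.0
```

>>> arm_command([
  {"tx": 0, "ty": 0, "tz": 0.001, "rx": 0, "ry": 0, "rz": 0},
  {"tx": 0, "ty": 0, "tz": 0.001, "rx": 0, "ry": 0, "rz": 0},
  {"tx": 0, "ty": 0, "tz": 0, "rx": 0, "ry": 0, "rz": 0},
  {"tx": 0, "ty": 0, "tz": 0, "rx": 0, "ry": 0, "rz": 0},
])

```text
time_s: 6.28
position: [427.2, 154.3, 80.5]
eef_rot: [2.221, 2.221, 0.001]
wrist_force: [0.4, 0.5, -1.3]
gripper_width: 42.7
grasp_force: 41.0
```

```bash
python3 - <<'E'
from h import *
p,d=manip.grab_frame("scene"); s=manip.sense();print(s["position"],s["wrist_force"],s["gripper_width"])
cv2.imwrite("pics/a3.png",cv2.resize(p[130:240,320:430,::-1],None,fx=5,fy=5))
E
```

```text
[427.22875089 154.37003285  80.54656247] [ 0.05213769 -0.60834963 -1.05655161] 42.95910048264632
```

View pics/a3.png

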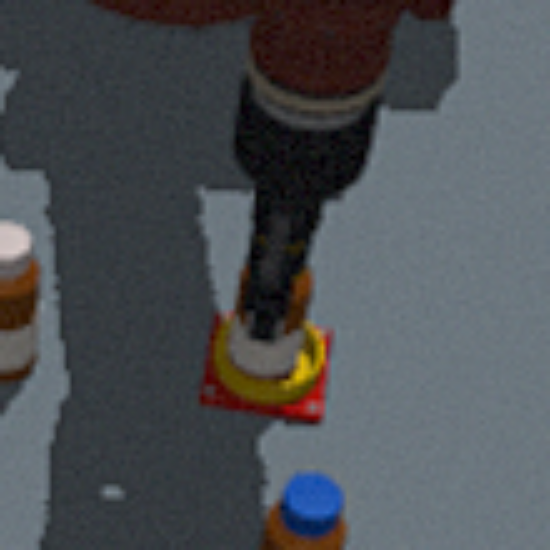

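The bottle is inside the yellow ring, about 1 image px (2–3 mm) left of its centre at crop (271,355). I nudge it 2 mm toward +y, touch down and release.

>>> arm_command([
  {"tx": 0.002, "ty": 0, "tz": 0, "rx": 0, "ry": 0, "rz": 0},
  {"tx": 0, "ty": 0, "tz": 0.001, "rx": 0, "ry": 0, "rz": 0},
  {"tx": 0, "ty": 0, "tz": 0.001, "rx": 0, "ry": 0, "rz": 0},
  {"tx": 0, "ty": 0, "tz": 0, "rx": 0, "ry": 0, "rz": 0},
  {"tx": 0, "ty": 0, "tz": 0, "rx": 0, "ry": 0, "rz": 0},
])

```text
time_s: 6.75
position: [427.4, 156.3, 80.4]
eef_rot: [2.221, 2.222, -0.002]
wrist_force: [-5.9, -3.1, 13.4]
gripper_width: 43.4
grasp_force: 42.4
```

>>> arm_command([
  {"tx": 0, "ty": 0, "tz": 0, "rx": 0, "ry": 0, "rz": 0},
  {"tx": 0, "ty": 0, "tz": 0, "rx": 0, "ry": 0, "rz": 0},
  {"tx": 0, "ty": 0, "tz": 0, "rx": 0, "ry": 0, "rz": 0},
  {"tx": 0, "ty": 0, "tz": 0, "rx": 0, "ry": 0, "rz": 0},
  {"tx": 0, "ty": 0, "tz": 0, "rx": 0, "ry": 0, "rz": 0},
], fingers=1)

```text
time_s: 7.17
position: [426.8, 156.4, 78.0]
eef_rot: [-2.221, -2.222, 0.0]
wrist_force: [0.5, 0.2, -0.1]
gripper_width: 84.7
grasp_force: 0.0
```

>>> arm_command([
  {"tx": 0, "ty": 0, "tz": -0.01, "rx": 0, "ry": 0, "rz": 0},
  {"tx": 0, "ty": 0, "tz": -0.02, "rx": 0, "ry": 0, "rz": 0},
  {"tx": 0, "ty": 0, "tz": -0.03, "rx": 0, "ry": 0, "rz": 0},
  {"tx": 0, "ty": 0, "tz": -0.03, "rx": 0, "ry": 0, "rz": 0},
])

```text
time_s: 7.5
position: [426.1, 156.2, 169.0]
eef_rot: [-2.22, -2.221, 0.003]
wrist_force: [0.9, 0.2, -0.5]
gripper_width: 85.5
grasp_force: 0.0
```

>>> arm_command([
  {"tx": -0.04, "ty": 0.0095, "tz": 0, "rx": 0, "ry": 0, "rz": 0},
  {"tx": -0.04, "ty": 0.0095, "tz": 0, "rx": 0, "ry": 0, "rz": 0},
  {"tx": -0.04, "ty": 0.0095, "tz": 0, "rx": 0, "ry": 0, "rz": 0},
  {"tx": -0.04, "ty": 0.0095, "tz": 0, "rx": 0, "ry": 0, "rz": 0},
  {"tx": 0, "ty": 0, "tz": 0, "rx": 0, "ry": 0, "rz": 0},
])

```text
time_s: 7.92
position: [466.4, -9.3, 169.8]
eef_rot: [2.226, 2.211, -0.001]
wrist_force: [0.2, 0.8, 1.2]
gripper_width: 85.6
grasp_force: 0.0
```

```bash
python3 - <<'E'
from h import *
s=manip.sense();print(s["position"])
p,_=manip.grab_frame("scene"); q,_=manip.grab_frame("top")
a=blob(p,"yellow",(378,182))[0]
for sd in((253,234),(250,230)):
  b,t,_=blob(q,"yellow",sd); print(a,b,t,tri(a,b))
E
```

```text
[466.42202613  -9.27901104 169.81597289]
[376.44554455 180.83168317] [251.1557377  233.95628415] [239 222  27  25 366] (array([417.05029885, 151.80581128,  94.75697005]), np.float64(6.430476329693429))
[376.44554455 180.83168317] [251.1557377  233.95628415] [239 222  27  25 366] (array([417.05029885, 151.80581128,  94.75697005]), np.float64(6.430476329693429))
```

>>> arm_command([
  {"tx": 0, "ty": 0, "tz": 0, "rx": 0, "ry": 0, "rz": 0},
  {"tx": 0, "ty": 0, "tz": 0, "rx": 0, "ry": 0, "rz": 0},
])

```text
time_s: 8.18
position: [464.8, -2.5, 168.4]
eef_rot: [-2.219, -2.223, -0.0]
wrist_force: [-0.4, 0.5, -0.4]
gripper_width: 85.5
grasp_force: 0.0
```

```bash
python3 - <<'E'
from h import *
print(manip.sense()["position"],plane("scene",(376.45,180.83),105.6))
E
```

```text
[464.75932963  -2.54144867 168.35270928] [[427.04366972 155.64327187 105.6       ]]
```

Yellow stands within about 2 mm of its ring centre. Next is white.

>>> arm_command([
  {"tx": 0, "ty": 0, "tz": 0.015, "rx": 0, "ry": 0, "rz": 0},
  {"tx": 0, "ty": 0, "tz": 0.024, "rx": 0, "ry": 0, "rz": 0},
  {"tx": 0, "ty": 0, "tz": 0.024, "rx": 0, "ry": 0, "rz": 0},
  {"tx": 0, "ty": 0, "tz": 0.022, "rx": 0, "ry": 0, "rz": 0},
  {"tx": 0, "ty": 0, "tz": 0.01, "rx": 0, "ry": 0, "rz": 0},
])

```text
time_s: 8.6
position: [462.7, -1.8, 70.3]
eef_rot: [-2.215, -2.222, 0.004]
wrist_force: [-0.5, 0.8, -0.5]
gripper_width: 85.4
grasp_force: 0.0
```

>>> arm_command([
  {"tx": 0, "ty": 0, "tz": 0, "rx": 0, "ry": 0, "rz": 0},
  {"tx": 0, "ty": 0, "tz": 0, "rx": 0, "ry": 0, "rz": 0},
  {"tx": 0, "ty": 0, "tz": 0, "rx": 0, "ry": 0, "rz": 0},
])

```text
time_s: 8.85
position: [466.1, -3.3, 74.8]
eef_rot: [2.219, 2.222, 0.002]
wrist_force: [-0.1, -0.5, 0.0]
gripper_width: 85.4
grasp_force: 0.0
```

>>> arm_command([
  {"tx": 0, "ty": 0, "tz": 0, "rx": 0, "ry": 0, "rz": 0},
  {"tx": 0, "ty": 0, "tz": 0, "rx": 0, "ry": 0, "rz": 0},
  {"tx": 0, "ty": 0, "tz": 0, "rx": 0, "ry": 0, "rz": 0},
  {"tx": 0, "ty": 0, "tz": 0, "rx": 0, "ry": 0, "rz": 0},
  {"tx": 0, "ty": 0, "tz": 0, "rx": 0, "ry": 0, "rz": 0},
], fingers=-1)

```text
time_s: 9.27
position: [465.6, -3.8, 74.4]
eef_rot: [2.221, 2.221, 0.001]
wrist_force: [-1.8, 0.2, 5.3]
gripper_width: 43.0
grasp_force: 40.9
```

>>> arm_command([
  {"tx": 0, "ty": 0, "tz": 0, "rx": 0, "ry": 0, "rz": 0},
  {"tx": 0, "ty": 0, "tz": 0, "rx": 0, "ry": 0, "rz": 0},
])

```text
time_s: 9.43
position: [465.6, -3.8, 74.4]
eef_rot: [2.221, 2.221, 0.001]
wrist_force: [-1.6, -0.6, 6.1]
gripper_width: 42.8
grasp_force: 40.9
```

>>> arm_command([
  {"tx": 0, "ty": 0, "tz": -0.01, "rx": 0, "ry": 0, "rz": 0},
  {"tx": 0, "ty": 0, "tz": -0.025, "rx": 0, "ry": 0, "rz": 0},
  {"tx": 0, "ty": 0, "tz": -0.035, "rx": 0, "ry": 0, "rz": 0},
  {"tx": 0, "ty": 0, "tz": -0.035, "rx": 0, "ry": 0, "rz": 0},
  {"tx": 0, "ty": 0, "tz": -0.025, "rx": 0, "ry": 0, "rz": 0},
])

```text
time_s: 9.85
position: [465.5, -3.8, 206.6]
eef_rot: [2.219, 2.22, 0.003]
wrist_force: [-0.1, 0.2, -0.7]
gripper_width: 42.7
grasp_force: 41.0
```

>>> arm_command([
  {"tx": 0.01, "ty": 0.002, "tz": 0, "rx": 0, "ry": 0, "rz": 0},
  {"tx": 0.02, "ty": 0.002, "tz": 0, "rx": 0, "ry": 0, "rz": 0},
  {"tx": 0.03, "ty": 0.002, "tz": 0, "rx": 0, "ry": 0, "rz": 0},
  {"tx": 0.035, "ty": 0.002, "tz": 0, "rx": 0, "ry": 0, "rz": 0},
  {"tx": 0.035, "ty": 0.002, "tz": 0, "rx": 0, "ry": 0, "rz": 0},
])

```text
time_s: 10.27
position: [474.2, 127.6, 202.4]
eef_rot: [-2.222, -2.22, 0.001]
wrist_force: [-0.3, -0.3, -1.4]
gripper_width: 42.8
grasp_force: 41.0
```

>>> arm_command([
  {"tx": 0.035, "ty": 0.002, "tz": 0, "rx": 0, "ry": 0, "rz": 0},
  {"tx": 0.035, "ty": 0.002, "tz": 0, "rx": 0, "ry": 0, "rz": 0},
  {"tx": 0.035, "ty": 0.002, "tz": 0, "rx": 0, "ry": 0, "rz": 0},
  {"tx": 0.035, "ty": 0, "tz": 0, "rx": 0, "ry": 0, "rz": 0},
  {"tx": 0.035, "ty": 0, "tz": 0, "rx": 0, "ry": 0, "rz": 0},
])

```text
time_s: 10.68
position: [479.9, 303.2, 202.1]
eef_rot: [-2.22, -2.222, 0.003]
wrist_force: [0.0, -0.9, -1.2]
gripper_width: 42.7
grasp_force: 41.0
```

>>> arm_command([
  {"tx": 0.035, "ty": 0, "tz": 0, "rx": 0, "ry": 0, "rz": 0},
  {"tx": 0.03, "ty": 0, "tz": 0, "rx": 0, "ry": 0, "rz": 0},
  {"tx": 0.02, "ty": 0, "tz": 0, "rx": 0, "ry": 0, "rz": 0},
  {"tx": 0.012, "ty": 0, "tz": 0, "rx": 0, "ry": 0, "rz": 0},
  {"tx": 0.004, "ty": 0, "tz": 0, "rx": 0, "ry": 0, "rz": 0},
])

```text
time_s: 11.1
position: [480.0, 403.7, 202.1]
eef_rot: [-2.219, -2.224, 0.003]
wrist_force: [0.1, 0.2, -1.6]
gripper_width: 42.9
grasp_force: 41.0
```

>>> arm_command([
  {"tx": 0, "ty": 0, "tz": 0.015, "rx": 0, "ry": 0, "rz": 0},
  {"tx": 0, "ty": 0, "tz": 0.025, "rx": 0, "ry": 0, "rz": 0},
  {"tx": 0, "ty": 0, "tz": 0.02, "rx": 0, "ry": 0, "rz": 0},
  {"tx": 0, "ty": 0, "tz": 0.01, "rx": 0, "ry": 0, "rz": 0},
  {"tx": 0, "ty": 0, "tz": 0, "rx": 0, "ry": 0, "rz": 0},
])

```text
time_s: 11.52
position: [478.9, 399.7, 128.6]
eef_rot: [-2.222, -2.219, 0.012]
wrist_force: [-0.1, -0.7, -0.9]
gripper_width: 42.6
grasp_force: 41.0
```

>>> arm_command([
  {"tx": 0, "ty": 0, "tz": 0, "rx": 0, "ry": 0, "rz": 0},
  {"tx": 0, "ty": 0, "tz": 0, "rx": 0, "ry": 0, "rz": 0},
])

```text
time_s: 11.68
position: [481.7, 402.2, 134.6]
eef_rot: [2.222, 2.221, 0.003]
wrist_force: [-0.5, 0.2, -1.4]
gripper_width: 43.0
grasp_force: 41.0
```

>>> arm_command([
  {"tx": 0, "ty": 0, "tz": 0.008, "rx": 0, "ry": 0, "rz": 0},
  {"tx": 0, "ty": 0, "tz": 0.014, "rx": 0, "ry": 0, "rz": 0},
  {"tx": 0, "ty": 0, "tz": 0.014, "rx": 0, "ry": 0, "rz": 0},
  {"tx": 0, "ty": 0, "tz": 0.008, "rx": 0, "ry": 0, "rz": 0},
  {"tx": 0, "ty": 0, "tz": 0.003, "rx": 0, "ry": 0, "rz": 0},
])

```text
time_s: 12.1
position: [479.2, 401.3, 82.9]
eef_rot: [-2.22, -2.221, 0.008]
wrist_force: [-0.3, 0.3, -2.1]
gripper_width: 42.5
grasp_force: 41.0
```

>>> arm_command([
  {"tx": 0, "ty": 0, "tz": 0, "rx": 0, "ry": 0, "rz": 0},
  {"tx": 0, "ty": 0, "tz": 0, "rx": 0, "ry": 0, "rz": 0},
  {"tx": 0, "ty": 0, "tz": 0, "rx": 0, "ry": 0, "rz": 0},
])

```text
time_s: 12.35
position: [481.3, 402.7, 86.9]
eef_rot: [2.221, 2.222, 0.002]
wrist_force: [-0.2, -0.6, -1.1]
gripper_width: 42.7
grasp_force: 41.0
```

```bash
python3 - <<'E'
from h import *
p,d=manip.grab_frame("scene"); s=manip.sense();print(s["position"],s["wrist_force"],s["gripper_width"])
cv2.imwrite("pics/a4.png",cv2.resize(p[170:260,400:510,::-1],None,fx=5,fy=5))
E
```

```text
[481.4058092  402.70135501  87.11787521] [-0.2773645   0.39379078 -1.0679782 ] 42.94502770556395
```

View pics/a4.png

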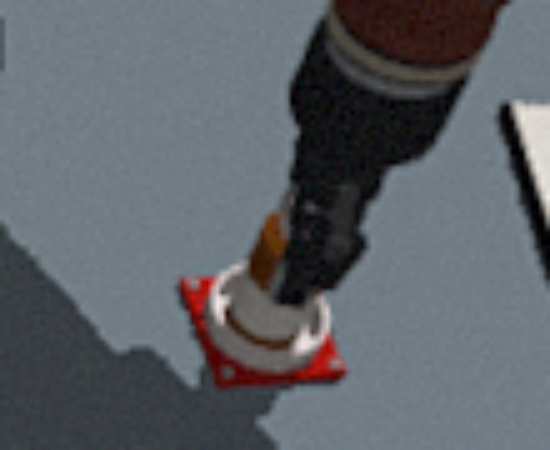

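White is centred in the white ring (crop about (267,315)). I touch down, release, and head for blue.

>>> arm_command([
  {"tx": 0, "ty": 0, "tz": 0.001, "rx": 0, "ry": 0, "rz": 0},
  {"tx": 0, "ty": 0, "tz": 0.001, "rx": 0, "ry": 0, "rz": 0},
  {"tx": 0, "ty": 0, "tz": 0.001, "rx": 0, "ry": 0, "rz": 0},
  {"tx": 0, "ty": 0, "tz": 0.001, "rx": 0, "ry": 0, "rz": 0},
  {"tx": 0, "ty": 0, "tz": 0.001, "rx": 0, "ry": 0, "rz": 0},
])

```text
time_s: 12.82
position: [481.1, 402.6, 82.5]
eef_rot: [-2.221, -2.222, -0.0]
wrist_force: [-4.4, -2.2, 8.9]
gripper_width: 42.7
grasp_force: 42.0
```

>>> arm_command([
  {"tx": 0, "ty": 0, "tz": 0.001, "rx": 0, "ry": 0, "rz": 0},
  {"tx": 0, "ty": 0, "tz": 0, "rx": 0, "ry": 0, "rz": 0},
  {"tx": 0, "ty": 0, "tz": 0, "rx": 0, "ry": 0, "rz": 0},
])

```text
time_s: 13.07
position: [481.1, 402.7, 82.5]
eef_rot: [-2.221, -2.222, -0.0]
wrist_force: [-4.0, -2.2, 9.3]
gripper_width: 43.0
grasp_force: 42.0
```

>>> arm_command([
  {"tx": 0, "ty": 0, "tz": 0, "rx": 0, "ry": 0, "rz": 0},
  {"tx": 0, "ty": 0, "tz": 0, "rx": 0, "ry": 0, "rz": 0},
  {"tx": 0, "ty": 0, "tz": 0, "rx": 0, "ry": 0, "rz": 0},
  {"tx": 0, "ty": 0, "tz": 0, "rx": 0, "ry": 0, "rz": 0},
  {"tx": 0, "ty": 0, "tz": 0, "rx": 0, "ry": 0, "rz": 0},
], fingers=1)

```text
time_s: 13.48
position: [480.8, 402.3, 80.0]
eef_rot: [-2.221, -2.222, 0.001]
wrist_force: [0.6, 0.0, -0.1]
gripper_width: 85.3
grasp_force: 0.0
```

>>> arm_command([
  {"tx": 0, "ty": 0, "tz": -0.01, "rx": 0, "ry": 0, "rz": 0},
  {"tx": 0, "ty": 0, "tz": -0.02, "rx": 0, "ry": 0, "rz": 0},
  {"tx": 0, "ty": 0, "tz": -0.03, "rx": 0, "ry": 0, "rz": 0},
  {"tx": 0, "ty": 0, "tz": -0.03, "rx": 0, "ry": 0, "rz": 0},
])

```text
time_s: 13.82
position: [480.2, 401.9, 170.7]
eef_rot: [-2.221, -2.221, 0.004]
wrist_force: [1.0, 1.3, 0.2]
gripper_width: 85.2
grasp_force: 0.0
```

>>> arm_command([
  {"tx": -0.02, "ty": 0.0116, "tz": 0, "rx": 0, "ry": 0, "rz": 0},
  {"tx": -0.035, "ty": 0.02, "tz": 0, "rx": 0, "ry": 0, "rz": 0},
  {"tx": -0.035, "ty": 0.021, "tz": 0, "rx": 0, "ry": 0, "rz": 0},
  {"tx": -0.035, "ty": 0.021, "tz": 0, "rx": 0, "ry": 0, "rz": 0},
  {"tx": -0.035, "ty": 0.021, "tz": 0, "rx": 0, "ry": 0, "rz": 0},
])

```text
time_s: 14.23
position: [576.3, 241.0, 171.4]
eef_rot: [2.22, 2.222, 0.002]
wrist_force: [0.5, 0.8, 0.2]
gripper_width: 85.7
grasp_force: 0.0
```

>>> arm_command([
  {"tx": -0.025, "ty": 0.0145, "tz": 0, "rx": 0, "ry": 0, "rz": 0},
  {"tx": -0.0125, "ty": 0.0073, "tz": 0, "rx": 0, "ry": 0, "rz": 0},
  {"tx": 0, "ty": 0, "tz": 0, "rx": 0, "ry": 0, "rz": 0},
  {"tx": 0, "ty": 0, "tz": 0, "rx": 0, "ry": 0, "rz": 0},
  {"tx": 0, "ty": 0, "tz": 0, "rx": 0, "ry": 0, "rz": 0},
])

```text
time_s: 14.65
position: [596.8, 206.0, 170.4]
eef_rot: [-2.22, -2.222, -0.0]
wrist_force: [0.7, 0.0, -0.5]
gripper_width: 85.5
grasp_force: 0.0
```

```bash
python3 - <<'E'
from h import *
p,d=manip.grab_frame("scene"); s=manip.sense();print(s["position"])
print(plane("scene",blob(p,"white",(462,213))[0],106),blob(p,"white",(462,213))[:2])
E
```

```text
[596.64468864 206.25731102 170.36880309]
[[472.62391528 404.08366849 106.        ]] (array([462.60227273, 211.95454545]), array([457, 208,  12,   9,  88], dtype=int32))
```

White is in place. Grasping blue.

>>> arm_command([
  {"tx": -0.001, "ty": 0, "tz": 0.015, "rx": 0, "ry": 0, "rz": 0},
  {"tx": 0, "ty": 0, "tz": 0.025, "rx": 0, "ry": 0, "rz": 0},
  {"tx": 0, "ty": 0, "tz": 0.025, "rx": 0, "ry": 0, "rz": 0},
  {"tx": 0, "ty": 0, "tz": 0.022, "rx": 0, "ry": 0, "rz": 0},
  {"tx": 0, "ty": 0, "tz": 0.01, "rx": 0, "ry": 0, "rz": 0},
])

```text
time_s: 15.12
position: [594.4, 205.0, 69.6]
eef_rot: [-2.216, -2.222, 0.007]
wrist_force: [-1.3, -0.7, -0.5]
gripper_width: 85.8
grasp_force: 0.0
```

>>> arm_command([
  {"tx": 0, "ty": 0, "tz": 0, "rx": 0, "ry": 0, "rz": 0},
  {"tx": 0, "ty": 0, "tz": 0, "rx": 0, "ry": 0, "rz": 0},
  {"tx": 0, "ty": 0, "tz": 0, "rx": 0, "ry": 0, "rz": 0},
])

```text
time_s: 15.37
position: [598.4, 204.7, 75.2]
eef_rot: [2.219, 2.222, 0.004]
wrist_force: [-0.1, 0.3, 0.2]
gripper_width: 85.6
grasp_force: 0.0
```

>>> arm_command([
  {"tx": 0, "ty": 0, "tz": 0, "rx": 0, "ry": 0, "rz": 0},
  {"tx": 0, "ty": 0, "tz": 0, "rx": 0, "ry": 0, "rz": 0},
  {"tx": 0, "ty": 0, "tz": 0, "rx": 0, "ry": 0, "rz": 0},
  {"tx": 0, "ty": 0, "tz": 0, "rx": 0, "ry": 0, "rz": 0},
  {"tx": 0, "ty": 0, "tz": 0, "rx": 0, "ry": 0, "rz": 0},
], fingers=-1)

```text
time_s: 15.78
position: [597.9, 204.0, 74.6]
eef_rot: [2.221, 2.221, 0.002]
wrist_force: [-1.3, -0.4, 4.2]
gripper_width: 42.9
grasp_force: 40.6
```

>>> arm_command([
  {"tx": 0, "ty": 0, "tz": 0, "rx": 0, "ry": 0, "rz": 0},
  {"tx": 0, "ty": 0, "tz": 0, "rx": 0, "ry": 0, "rz": 0},
])

```text
time_s: 15.95
position: [597.8, 204.0, 74.6]
eef_rot: [2.221, 2.221, 0.001]
wrist_force: [-2.5, -0.3, 6.0]
gripper_width: 42.8
grasp_force: 40.6
```

>>> arm_command([
  {"tx": 0, "ty": 0, "tz": -0.008, "rx": 0, "ry": 0, "rz": 0},
  {"tx": 0, "ty": 0, "tz": -0.015, "rx": 0, "ry": 0, "rz": 0},
  {"tx": 0, "ty": 0, "tz": -0.02, "rx": 0, "ry": 0, "rz": 0},
  {"tx": 0, "ty": 0, "tz": -0.015, "rx": 0, "ry": 0, "rz": 0},
  {"tx": 0, "ty": 0, "tz": -0.007, "rx": 0, "ry": 0, "rz": 0},
])

```text
time_s: 16.37
position: [599.0, 204.2, 142.2]
eef_rot: [2.219, 2.22, 0.007]
wrist_force: [1.1, 0.4, -1.3]
gripper_width: 42.9
grasp_force: 40.8
```

>>> arm_command([
  {"tx": -0.012, "ty": 0.0028, "tz": 0, "rx": 0, "ry": 0, "rz": 0},
  {"tx": -0.02, "ty": 0.0047, "tz": 0, "rx": 0, "ry": 0, "rz": 0},
  {"tx": -0.03, "ty": 0.0071, "tz": 0, "rx": 0, "ry": 0, "rz": 0},
  {"tx": -0.03, "ty": 0.0071, "tz": 0, "rx": 0, "ry": 0, "rz": 0},
  {"tx": -0.03, "ty": 0.0071, "tz": 0, "rx": 0, "ry": 0, "rz": 0},
])

```text
time_s: 16.78
position: [625.7, 80.0, 137.2]
eef_rot: [-2.22, -2.222, 0.002]
wrist_force: [-0.1, 0.5, -1.3]
gripper_width: 42.5
grasp_force: 40.8
```

>>> arm_command([
  {"tx": -0.03, "ty": 0.0071, "tz": 0, "rx": 0, "ry": 0, "rz": 0},
  {"tx": -0.03, "ty": 0.0071, "tz": 0, "rx": 0, "ry": 0, "rz": 0},
  {"tx": -0.022, "ty": 0.0052, "tz": 0, "rx": 0, "ry": 0, "rz": 0},
  {"tx": -0.012, "ty": 0.0028, "tz": 0, "rx": 0, "ry": 0, "rz": 0},
  {"tx": -0.0055, "ty": 0.0012, "tz": 0, "rx": 0, "ry": 0, "rz": 0},
])

```text
time_s: 17.2
position: [649.3, -19.9, 137.4]
eef_rot: [-2.223, -2.218, 0.002]
wrist_force: [-0.6, 0.8, -0.6]
gripper_width: 42.8
grasp_force: 40.8
```

>>> arm_command([
  {"tx": 0, "ty": 0, "tz": 0, "rx": 0, "ry": 0, "rz": 0},
  {"tx": 0, "ty": 0, "tz": 0, "rx": 0, "ry": 0, "rz": 0},
  {"tx": 0, "ty": 0, "tz": 0, "rx": 0, "ry": 0, "rz": 0},
])

```text
time_s: 17.45
position: [649.2, -16.4, 138.0]
eef_rot: [-2.219, -2.223, 0.0]
wrist_force: [0.1, 0.5, -1.0]
gripper_width: 42.9
grasp_force: 40.8
```

>>> arm_command([
  {"tx": -0.001, "ty": 0.001, "tz": 0.008, "rx": 0, "ry": 0, "rz": 0},
  {"tx": 0, "ty": 0, "tz": 0.014, "rx": 0, "ry": 0, "rz": 0},
  {"tx": 0, "ty": 0, "tz": 0.014, "rx": 0, "ry": 0, "rz": 0},
  {"tx": 0, "ty": 0, "tz": 0.01, "rx": 0, "ry": 0, "rz": 0},
  {"tx": 0, "ty": 0, "tz": 0.004, "rx": 0, "ry": 0, "rz": 0},
])

```text
time_s: 17.87
position: [648.4, -18.0, 84.2]
eef_rot: [-2.217, -2.219, 0.006]
wrist_force: [-1.1, -0.3, -1.8]
gripper_width: 42.8
grasp_force: 40.8
```

>>> arm_command([
  {"tx": 0, "ty": 0, "tz": 0, "rx": 0, "ry": 0, "rz": 0},
  {"tx": 0, "ty": 0, "tz": 0, "rx": 0, "ry": 0, "rz": 0},
  {"tx": 0, "ty": 0, "tz": 0, "rx": 0, "ry": 0, "rz": 0},
])

```text
time_s: 18.12
position: [651.1, -18.7, 88.9]
eef_rot: [2.22, 2.221, 0.001]
wrist_force: [0.0, -0.2, -0.9]
gripper_width: 42.7
grasp_force: 40.8
```

```bash
python3 - <<'E'
from h import *
p,d=manip.grab_frame("scene"); s=manip.sense();print(s["position"],s["wrist_force"],s["gripper_width"])
cv2.imwrite("pics/a5.png",cv2.resize(p[180:270,245:355,::-1],None,fx=5,fy=5))
E
```

```text
[651.31025738 -18.73036434  89.24234368] [ 0.263791    0.7154987  -1.09615432] 42.992059917336114
```

View pics/a5.png

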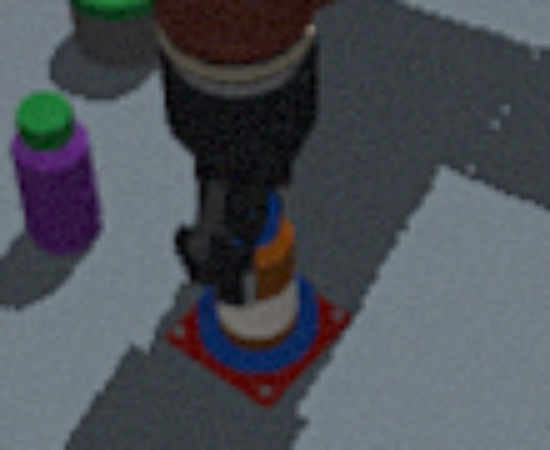

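Blue is centred in the blue ring (crop about (258,320)). Touch down.

>>> arm_command([
  {"tx": 0, "ty": 0, "tz": 0.002, "rx": 0, "ry": 0, "rz": 0},
  {"tx": 0, "ty": 0, "tz": 0.002, "rx": 0, "ry": 0, "rz": 0},
  {"tx": 0, "ty": 0, "tz": 0.001, "rx": 0, "ry": 0, "rz": 0},
  {"tx": 0, "ty": 0, "tz": 0.001, "rx": 0, "ry": 0, "rz": 0},
  {"tx": 0, "ty": 0, "tz": 0.001, "rx": 0, "ry": 0, "rz": 0},
])

```text
time_s: 18.58
position: [650.8, -18.7, 82.6]
eef_rot: [-2.221, -2.222, 0.001]
wrist_force: [-5.4, 0.5, 9.4]
gripper_width: 42.5
grasp_force: 41.9
```

>>> arm_command([
  {"tx": 0, "ty": 0, "tz": 0.001, "rx": 0, "ry": 0, "rz": 0},
  {"tx": 0, "ty": 0, "tz": 0, "rx": 0, "ry": 0, "rz": 0},
  {"tx": 0, "ty": 0, "tz": 0, "rx": 0, "ry": 0, "rz": 0},
])

```text
time_s: 18.83
position: [650.8, -18.7, 82.6]
eef_rot: [-2.221, -2.222, 0.001]
wrist_force: [-5.3, 0.8, 9.4]
gripper_width: 43.0
grasp_force: 41.9
```

>>> arm_command([
  {"tx": 0, "ty": 0, "tz": 0, "rx": 0, "ry": 0, "rz": 0},
  {"tx": 0, "ty": 0, "tz": 0, "rx": 0, "ry": 0, "rz": 0},
  {"tx": 0, "ty": 0, "tz": 0, "rx": 0, "ry": 0, "rz": 0},
  {"tx": 0, "ty": 0, "tz": 0, "rx": 0, "ry": 0, "rz": 0},
  {"tx": 0, "ty": 0, "tz": 0, "rx": 0, "ry": 0, "rz": 0},
], fingers=1)

```text
time_s: 19.25
position: [650.5, -18.6, 80.0]
eef_rot: [-2.221, -2.222, 0.0]
wrist_force: [-0.1, -0.6, -0.1]
gripper_width: 85.5
grasp_force: 0.0
```

>>> arm_command([
  {"tx": 0, "ty": 0, "tz": -0.01, "rx": 0, "ry": 0, "rz": 0},
  {"tx": 0, "ty": 0, "tz": -0.02, "rx": 0, "ry": 0, "rz": 0},
  {"tx": 0, "ty": 0, "tz": -0.03, "rx": 0, "ry": 0, "rz": 0},
  {"tx": 0, "ty": 0, "tz": -0.03, "rx": 0, "ry": 0, "rz": 0},
  {"tx": 0, "ty": 0, "tz": -0.01, "rx": 0, "ry": 0, "rz": 0},
])

```text
time_s: 19.67
position: [653.2, -18.9, 186.8]
eef_rot: [2.216, 2.217, 0.008]
wrist_force: [0.6, 0.2, 1.4]
gripper_width: 85.5
grasp_force: 0.0
```

>>> arm_command([
  {"tx": -0.02, "ty": -0.005, "tz": 0, "rx": 0, "ry": 0, "rz": 0},
  {"tx": -0.035, "ty": -0.009, "tz": 0, "rx": 0, "ry": 0, "rz": 0},
  {"tx": -0.035, "ty": -0.009, "tz": 0, "rx": 0, "ry": 0, "rz": 0},
  {"tx": -0.035, "ty": -0.009, "tz": 0, "rx": 0, "ry": 0, "rz": 0},
  {"tx": -0.035, "ty": -0.009, "tz": 0, "rx": 0, "ry": 0, "rz": 0},
])

```text
time_s: 20.08
position: [609.0, -179.8, 180.4]
eef_rot: [2.22, 2.222, 0.0]
wrist_force: [0.8, -0.4, -0.2]
gripper_width: 85.5
grasp_force: 0.0
```

>>> arm_command([
  {"tx": -0.032, "ty": -0.008, "tz": 0, "rx": 0, "ry": 0, "rz": 0},
  {"tx": -0.02, "ty": -0.005, "tz": 0, "rx": 0, "ry": 0, "rz": 0},
  {"tx": 0, "ty": 0, "tz": 0, "rx": 0, "ry": 0, "rz": 0},
  {"tx": 0, "ty": 0, "tz": 0, "rx": 0, "ry": 0, "rz": 0},
  {"tx": 0, "ty": 0, "tz": 0, "rx": 0, "ry": 0, "rz": 0},
])

```text
time_s: 20.5
position: [596.7, -230.0, 180.2]
eef_rot: [-2.221, -2.222, -0.001]
wrist_force: [-0.2, 0.8, 0.6]
gripper_width: 85.5
grasp_force: 0.0
```

```bash
python3 - <<'E'
from h import *
p,d=manip.grab_frame("scene"); s=manip.sense();print(s["position"])
b=blob(p,"blue",(300,222));print(plane("scene",b[0],107.4),b[:2])
g=blob(p,"green",(231,193));print(plane("scene",g[0],101.4),g[:2])
E
```

```text
[ 596.86115031 -229.60569283  180.17210353]
[[649.72304286 -18.38595054 107.4       ]] (array([294.8125  , 223.234375]), array([289, 217,  12,  13, 128], dtype=int32))
[[ 601.70592163 -229.78156291  101.4       ]] (array([230.        , 193.82716049]), array([225, 189,  11,  11,  81], dtype=int32))
```

Blue is within 1 mm. Grasping green.

>>> arm_command([
  {"tx": -0.001, "ty": 0.001, "tz": 0.015, "rx": 0, "ry": 0, "rz": 0},
  {"tx": 0, "ty": 0, "tz": 0.028, "rx": 0, "ry": 0, "rz": 0},
  {"tx": 0, "ty": 0, "tz": 0.028, "rx": 0, "ry": 0, "rz": 0},
  {"tx": 0, "ty": 0, "tz": 0.022, "rx": 0, "ry": 0, "rz": 0},
  {"tx": 0, "ty": 0, "tz": 0.012, "rx": 0, "ry": 0, "rz": 0},
])

```text
time_s: 20.97
position: [595.7, -229.3, 70.4]
eef_rot: [-2.215, -2.219, 0.003]
wrist_force: [-1.2, 1.2, -0.1]
gripper_width: 85.2
grasp_force: 0.0
```

>>> arm_command([
  {"tx": 0, "ty": 0, "tz": 0, "rx": 0, "ry": 0, "rz": 0},
  {"tx": 0, "ty": 0, "tz": 0, "rx": 0, "ry": 0, "rz": 0},
  {"tx": 0, "ty": 0, "tz": 0, "rx": 0, "ry": 0, "rz": 0},
])

```text
time_s: 21.22
position: [598.9, -231.8, 76.9]
eef_rot: [2.219, 2.221, 0.001]
wrist_force: [-0.3, -0.3, 0.8]
gripper_width: 85.4
grasp_force: 0.0
```

>>> arm_command([
  {"tx": 0, "ty": 0, "tz": 0, "rx": 0, "ry": 0, "rz": 0},
  {"tx": 0, "ty": 0, "tz": 0, "rx": 0, "ry": 0, "rz": 0},
  {"tx": 0, "ty": 0, "tz": 0, "rx": 0, "ry": 0, "rz": 0},
  {"tx": 0, "ty": 0, "tz": 0, "rx": 0, "ry": 0, "rz": 0},
  {"tx": 0, "ty": 0, "tz": 0, "rx": 0, "ry": 0, "rz": 0},
], fingers=-1)

```text
time_s: 21.63
position: [598.2, -232.1, 76.8]
eef_rot: [2.22, 2.22, 0.001]
wrist_force: [-2.7, -0.2, 4.8]
gripper_width: 42.6
grasp_force: 41.0
```

>>> arm_command([
  {"tx": 0, "ty": 0, "tz": 0, "rx": 0, "ry": 0, "rz": 0},
  {"tx": 0, "ty": 0, "tz": 0, "rx": 0, "ry": 0, "rz": 0},
])

```text
time_s: 21.8
position: [598.3, -232.1, 76.8]
eef_rot: [2.22, 2.221, 0.0]
wrist_force: [-2.1, 0.1, 4.4]
gripper_width: 42.5
grasp_force: 41.1
```

>>> arm_command([
  {"tx": 0, "ty": 0, "tz": -0.008, "rx": 0, "ry": 0, "rz": 0},
  {"tx": 0, "ty": 0, "tz": -0.015, "rx": 0, "ry": 0, "rz": 0},
  {"tx": 0, "ty": 0, "tz": -0.02, "rx": 0, "ry": 0, "rz": 0},
  {"tx": 0, "ty": 0, "tz": -0.015, "rx": 0, "ry": 0, "rz": 0},
  {"tx": 0, "ty": 0, "tz": -0.006, "rx": 0, "ry": 0, "rz": 0},
])

```text
time_s: 22.22
position: [599.3, -232.4, 143.4]
eef_rot: [2.217, 2.218, 0.003]
wrist_force: [1.0, -0.3, 0.2]
gripper_width: 42.6
grasp_force: 40.9
```

>>> arm_command([
  {"tx": -0.01, "ty": -0.0044, "tz": 0, "rx": 0, "ry": 0, "rz": 0},
  {"tx": -0.02, "ty": -0.0088, "tz": 0, "rx": 0, "ry": 0, "rz": 0},
  {"tx": -0.03, "ty": -0.0132, "tz": 0, "rx": 0, "ry": 0, "rz": 0},
  {"tx": -0.03, "ty": -0.0132, "tz": 0, "rx": 0, "ry": 0, "rz": 0},
  {"tx": -0.03, "ty": -0.0132, "tz": 0, "rx": 0, "ry": 0, "rz": 0},
])

```text
time_s: 22.63
position: [543.4, -352.7, 138.0]
eef_rot: [-2.219, -2.221, 0.001]
wrist_force: [0.3, 0.2, -1.8]
gripper_width: 42.9
grasp_force: 40.9
```

>>> arm_command([
  {"tx": -0.03, "ty": -0.0132, "tz": 0, "rx": 0, "ry": 0, "rz": 0},
  {"tx": -0.02, "ty": -0.0088, "tz": 0, "rx": 0, "ry": 0, "rz": 0},
  {"tx": -0.013, "ty": -0.0057, "tz": 0, "rx": 0, "ry": 0, "rz": 0},
  {"tx": -0.0074, "ty": -0.0033, "tz": 0, "rx": 0, "ry": 0, "rz": 0},
  {"tx": -0.003, "ty": -0.0015, "tz": 0, "rx": 0, "ry": 0, "rz": 0},
])

```text
time_s: 23.05
position: [511.6, -425.8, 138.5]
eef_rot: [-2.222, -2.219, -0.0]
wrist_force: [0.3, 0.2, -1.6]
gripper_width: 42.5
grasp_force: 40.9
```

>>> arm_command([
  {"tx": 0, "ty": 0, "tz": 0, "rx": 0, "ry": 0, "rz": 0},
  {"tx": 0, "ty": 0, "tz": 0, "rx": 0, "ry": 0, "rz": 0},
  {"tx": 0, "ty": 0, "tz": 0, "rx": 0, "ry": 0, "rz": 0},
])

```text
time_s: 23.3
position: [513.0, -423.9, 139.2]
eef_rot: [-2.219, -2.223, -0.001]
wrist_force: [-0.4, 0.8, -1.6]
gripper_width: 42.4
grasp_force: 40.9
```

>>> arm_command([
  {"tx": -0.0015, "ty": 0, "tz": 0.008, "rx": 0, "ry": 0, "rz": 0},
  {"tx": 0, "ty": 0, "tz": 0.014, "rx": 0, "ry": 0, "rz": 0},
  {"tx": 0, "ty": 0, "tz": 0.014, "rx": 0, "ry": 0, "rz": 0},
  {"tx": 0, "ty": 0, "tz": 0.01, "rx": 0, "ry": 0, "rz": 0},
  {"tx": 0, "ty": 0, "tz": 0.003, "rx": 0, "ry": 0, "rz": 0},
])

```text
time_s: 23.72
position: [510.9, -424.7, 85.9]
eef_rot: [-2.216, -2.217, -0.0]
wrist_force: [-0.1, -0.1, -1.1]
gripper_width: 42.7
grasp_force: 40.9
```

>>> arm_command([
  {"tx": 0, "ty": 0, "tz": 0, "rx": 0, "ry": 0, "rz": 0},
  {"tx": 0, "ty": 0, "tz": 0, "rx": 0, "ry": 0, "rz": 0},
  {"tx": 0, "ty": 0, "tz": 0, "rx": 0, "ry": 0, "rz": 0},
])

```text
time_s: 23.97
position: [512.8, -427.0, 91.0]
eef_rot: [2.22, 2.221, -0.0]
wrist_force: [-0.3, 0.7, -1.1]
gripper_width: 42.6
grasp_force: 40.9
```

```bash
python3 - <<'E'
from h import *
p,d=manip.grab_frame("scene"); s=manip.sense();print(s["position"],s["wrist_force"],s["gripper_width"])
cv2.imwrite("pics/a6.png",cv2.resize(p[120:210,140:250,::-1],None,fx=5,fy=5))
E
```

```text
[ 512.90943563 -427.05259196   91.27554295] [ 0.11748816  0.22002418 -1.23777532] 42.885040750890845
```

View pics/a6.png

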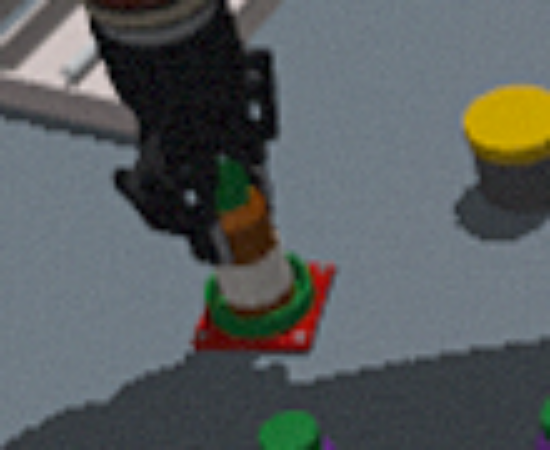

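Green is centred in the green ring (crop about (260,290)). Touch down and release.

>>> arm_command([
  {"tx": 0.001, "ty": 0, "tz": 0.002, "rx": 0, "ry": 0, "rz": 0},
  {"tx": 0, "ty": 0, "tz": 0.002, "rx": 0, "ry": 0, "rz": 0},
  {"tx": 0, "ty": 0, "tz": 0.001, "rx": 0, "ry": 0, "rz": 0},
  {"tx": 0, "ty": 0, "tz": 0.001, "rx": 0, "ry": 0, "rz": 0},
  {"tx": 0, "ty": 0, "tz": 0.001, "rx": 0, "ry": 0, "rz": 0},
])

```text
time_s: 24.43
position: [512.5, -425.9, 84.8]
eef_rot: [2.221, 2.222, -0.001]
wrist_force: [-3.8, 2.8, 10.3]
gripper_width: 42.8
grasp_force: 41.9
```

>>> arm_command([
  {"tx": 0, "ty": 0, "tz": 0.001, "rx": 0, "ry": 0, "rz": 0},
  {"tx": 0, "ty": 0, "tz": 0, "rx": 0, "ry": 0, "rz": 0},
  {"tx": 0, "ty": 0, "tz": 0, "rx": 0, "ry": 0, "rz": 0},
])

```text
time_s: 24.68
position: [512.6, -426.0, 84.8]
eef_rot: [2.221, 2.222, -0.001]
wrist_force: [-5.4, 3.2, 9.5]
gripper_width: 43.0
grasp_force: 41.9
```

>>> arm_command([
  {"tx": 0, "ty": 0, "tz": 0, "rx": 0, "ry": 0, "rz": 0},
  {"tx": 0, "ty": 0, "tz": 0, "rx": 0, "ry": 0, "rz": 0},
  {"tx": 0, "ty": 0, "tz": 0, "rx": 0, "ry": 0, "rz": 0},
  {"tx": 0, "ty": 0, "tz": 0, "rx": 0, "ry": 0, "rz": 0},
  {"tx": 0, "ty": 0, "tz": 0, "rx": 0, "ry": 0, "rz": 0},
], fingers=1)

```text
time_s: 25.1
position: [512.4, -425.5, 82.0]
eef_rot: [-2.221, -2.221, -0.0]
wrist_force: [0.6, -0.6, -0.4]
gripper_width: 85.3
grasp_force: 0.0
```

>>> arm_command([
  {"tx": 0, "ty": 0, "tz": -0.01, "rx": 0, "ry": 0, "rz": 0},
  {"tx": 0, "ty": 0, "tz": -0.02, "rx": 0, "ry": 0, "rz": 0},
  {"tx": 0, "ty": 0, "tz": -0.03, "rx": 0, "ry": 0, "rz": 0},
  {"tx": 0, "ty": 0, "tz": -0.035, "rx": 0, "ry": 0, "rz": 0},
  {"tx": 0, "ty": 0, "tz": -0.035, "rx": 0, "ry": 0, "rz": 0},
])

```text
time_s: 25.52
position: [512.1, -425.2, 213.6]
eef_rot: [-2.22, -2.221, -0.0]
wrist_force: [1.0, -0.1, 0.2]
gripper_width: 85.8
grasp_force: 0.0
```

>>> arm_command([
  {"tx": 0, "ty": 0, "tz": -0.02, "rx": 0, "ry": 0, "rz": 0},
  {"tx": 0, "ty": 0, "tz": -0.02, "rx": 0, "ry": 0, "rz": 0},
  {"tx": 0, "ty": 0, "tz": 0, "rx": 0, "ry": 0, "rz": 0},
  {"tx": 0, "ty": 0, "tz": 0, "rx": 0, "ry": 0, "rz": 0},
  {"tx": 0, "ty": 0, "tz": 0, "rx": 0, "ry": 0, "rz": 0},
])

```text
time_s: 25.93
position: [512.0, -425.1, 251.0]
eef_rot: [-2.22, -2.221, -0.0]
wrist_force: [-0.1, 0.6, -1.1]
gripper_width: 85.5
grasp_force: 0.0
```

```bash
python3 - <<'E'
from h import *
p,d=manip.grab_frame("scene"); print(manip.sense()["position"],manip.sense()["time_s"])
g=blob(p,"green",(188,165));print(plane("scene",g[0],109),g[:2])
q,_=manip.grab_frame("top")
for c,a,b,z in(("yellow",(243,146),(445,265),53),("green",(268,175),(387,221),57)):print(plane("scene",blob(p,c,a)[0],z),plane("top",blob(q,c,b)[0],z))
cv2.imwrite("pics/fin.png",p[:,:,::-1])
E
```

```text
[ 511.79914043 -424.89286727  250.10438465] 25.9833
[[ 514.2690533  -424.38803684  109.        ]] (array([184.40909091, 157.77272727]), array([180, 154,  10,  10,  66], dtype=int32))
[[ 343.06563459 -319.21711856   53.        ]] [[ 343.60162456 -317.42929257   53.        ]]
[[ 457.37373985 -178.68104365   57.        ]] [[ 452.13894826 -178.18937865   57.        ]]
```

View pics/fin.png

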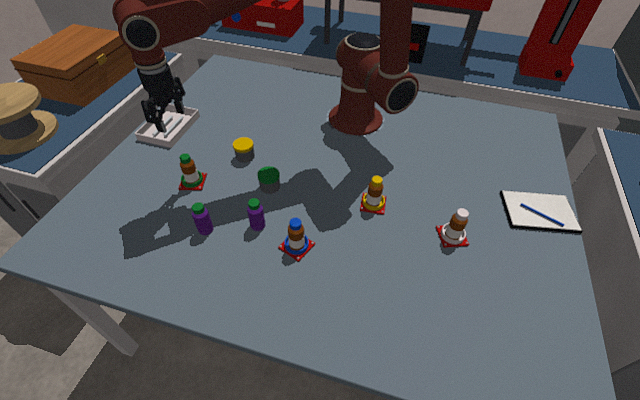

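All four bottles stand upright in their rings: green (190,172), blue (296,240), yellow (374,195) and white (456,228). The tubs and purple bottles have not moved. I hand the job in.

```bash
python3 -c "
from station import manip
print(manip.job_done())"
```

```text
the job is handed in; nothing more can be done
None
```

All four bottles stand released and upright in their matching stands, each measured within about 2–3 mm of its ring centre, the tubs and purple bottles are where they began, and the job was handed in at about 26 s; no verdict was returned.

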